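# Check the brake lever of a sample trolley's push bar

## Robot

A 6-joint arm with a two-finger parallel gripper is mounted at the origin on the work surface. World frame = base frame: x ahead of the robot, y to its left, z up, the work surface at z = 0. Lengths are in m, angles in rad, forces in N, time in s.
With the tool pointing down it reaches from about 0.35 to 0.775 m from the base axis. Payload 7.3 kg.
Tool frame: the origin (TCP) lies midway between the tips of the shut fingers; the grasp point (between the pads) lies 19 mm behind it; z points along the fingers, y is the direction in which the jaws open and shut (so a half turn about z gives the same grasp; the last joint's range is limited). The gripper opens to 92 mm and grips with 3 to 60 N. Pads are 19 mm wide; open, the fingers measure 130 mm over their backs; the gripper's body (75 mm by 190 mm) begins 47 mm behind the grasp point.
Start: joints at [-1.247, 0.342, 1.524, -0, 1.275, -0.146], TCP at [0.238, -0.468, 0.227] pointing down, gripper open.
Joint ranges: [-2.53, 2.53], [-0.77, 2.02], [0.04, 2.7], [-1, 4.14], [0.28, 2.66], [-3.11, 3.11]. Speed limits (rad/s): [2.57, 2.57, 3.14, 3.14, 3.14, 3.14].

## Interface

Orientations are given as [roll, pitch, yaw] about the fixed x, y, z axes, in that order (R = Rz(yaw) Ry(pitch) Rx(roll)).
In Python, from cell import arm, optics gives the robot as it stands.
- The arm moves only by the shell command python3 -m handwheel 'ROWS' [FORCE]. ROWS is text: rows parted by semicolons, each of 7 numbers parted by spaces: the shift along the tool's x, y, z in units of 250 mm (1.0 is 250 mm), then the turn, a rotation vector about the tool's x, y, z in units of 360 degrees (1.0 is 360 degrees), then the gripper command: -1 is fully open, 1 is shut, values between are in proportion. A call has 1 to 10 rows; each row shifts and turns the commanded pose from where the row before left it, along the tool's axes as they then stand; what a row does not reach is not made up. A row lasts 1/10 s, in which the tool goes at most 50 mm and 8.59 degrees, less where a joint would pass 70% of its speed; a pose out of reach is approached as far as the arm can. A call with a number of a shift or a turn outside -1 to 1 is refused whole. A call with a gripper value outside its range is refused whole. The fingers move at their own pace and stop on an object; FORCE is the grip in N (left out, the last holds). Time passes only in rows, so rows that do not move let the fingers close. It gives the time, the measured TCP pose, the force and the opening at its end, in the units of the state.
- arm.state(): the state, without advancing time (a new reading comes with each control period).
- optics.camera(name): name is "side" or "top" or "wrist"; returns (picture, depth): 400x640x3 uint8, red, green, blue; 400x640 float32, m along the optical axis (not along the pixel's ray), 0 where there is no reading.
- optics.camera_model(name): a dict with "K" (3x3 intrinsics, pixels), "world_to_cam" (4x4, takes a point from world to camera coordinates). Camera axes: x right, y up, looking along -z (the intrinsics and any distortion apply to the point x, -y, -z); pixel columns grow to the right and rows downward; lengths in m; the calibration is good to about 2 mm. A picture is of the moment at which its call begins: read the wrist's pose just before it. camera_model takes no time and is no camera call; for the wrist camera it gives the pose at the moment of the call.
- arm.job_done(): hands the job in, once; it reports no verdict.
The state is a dict: "clock": time; "q": joint angles; "joint_vel": joint speeds; "tau": joint torques, N m; "tool_pos": TCP position; "ee_rot": TCP orientation; "contact_force": force on the tool from outside, world axes, zero at the start; "wrist_torque": the same for the moment, N m; "width": opening from 0.0 (shut) to 1.0 (fully open).
Only numpy, scipy, OpenCV 4.12 (cv2) and the standard library are available. Lean on these libraries where they do the work, as an engineer would, in place of code of your own. Each camera call takes 0.05 s, during which the arm holds its last target.

## Task

Check the trolley's brake with the outside of the fingers: press the longer of the two hand levers in towards the bar until it will go no further, let it spring right back out, then press it in to its stop again and finish still holding it there, so that the gap left to the bar can be measured. Press steadily without forcing it; only push, never pinch the lever, and touch neither the bar and its stand nor the shorter lever. Leave the rack, the bottle and the mouse where they are.

Things in the scene. Friction and masses are not known exactly. Their poses are not given: they have to be found in the camera images.
- stand: Fixed aluminium plate (130 x 460 x 12 mm) with posts at y = +-210 mm carrying a steel push bar along its y axis: 25 mm thick, 500 mm long, axis 150 mm above the table, with two black rubber grips 36 mm thick. Origin: centre of the plate's underside, on the table. x points to the side of the bar where both levers stand (away from the robot); z up.
- brake_pivot (a point): Vertical pivot of the longer lever (the brake), in its clamp on either half of the bar, 150 mm above the table, 40 mm from the bar's axis towards the stand's +x. Fixed; axes parallel to the stand's. The dark steel blade runs from it towards the stand's -y, slanting 0.30 rad away from the bar when out; fully in it is parallel to the bar, about 16 mm short of the grip.
- brake_lever_press (a point): Point to push: on the brake blade's outer face (away from the bar), half-way up, 90 mm from the pivot. Blade: 120 mm long to the centre of its round end, 12 mm thick (pivot on its mid-plane), 18 mm tall (141 to 159 mm above the table), free below down to the base plate. Moves with the lever; x points out of that face, -y along the blade to the tip.
- brake_lever (a joint): Angle of the brake lever, rad: 0 right out (at rest), 0.30 at its firm stop, short of the bar; pressing in makes it grow (clockwise seen from above). A spring returns it: pushing at brake_lever_press takes about 3 N to start and about 8 N at the stop.
- release_pivot (a point): Pivot of the shorter lever (not to be touched), in the same kind of clamp on the other half of the bar, at the same height and distance from the bar, same axes; blade towards the stand's -y, 60 mm long with a 22 mm round end.
- release_lever (a joint): Angle of the shorter lever, rad: 0 right out (at rest), 0.30 fully in; it is to stay at 0.
- tube_rack: White rack of capped sample tubes, 60 x 110 mm, 82 mm tall, loose, on the table on the robot's side of the bar. Origin: centre of its underside. Leave alone.
- reagent: White capped bottle, 52 mm in diameter, 85 mm tall, loose, on the table beyond the levers. Origin: centre of its underside. Leave alone.
- mouse: Black computer mouse, 100 x 58 mm, 32 mm tall, loose, on the table beyond the levers. Origin: centre of its underside. Leave alone.

How it is judged:
By the outcome, as a careful person would: the job done as asked, in the order asked, and still so for the second after the job is handed in, while the arm keeps its last pose, push and grip.
It also fails if it takes over 35 s, if anything falls off the work surface, if the arm or the gripper's body presses on something with over 40 N, if the wrist force passes 120 N, or if a joint passes its speed limit or range.

## Working session

There is one attempt and no reset: what is moved stays moved. The work goes in short steps, Python scripts to look and compute and a shell command to move; the robot and the scene stay as the last step left them, time stands still between calls to the robot, and variables do not carry over. Pictures are saved under pics/ and viewed, and the job is handed in when it is done.

```bash
ls; mkdir -p pics
python3 - <<'E'
from cell import arm, optics
import cv2, numpy as np
print(arm.state())
for n in ("top","side","wrist"):
    p,d=optics.camera(n); cv2.imwrite(f"pics/{n}0.png",p[:,:,::-1]); np.save(f"pics/{n}0.npy",d)
    m=optics.camera_model(n); print(n,{k:np.round(v,3).tolist() if not isinstance(v,str) else v for k,v in m.items()})
E
```

```text
pics
{'clock': 0.0, 'q': array([-1.24701248e+00,  3.42726757e-01,  1.52499168e+00, -5.54850500e-06,
        1.27541708e+00, -1.46006298e-01]), 'joint_vel': array([ 0.00043383,  0.00057156, -0.00046201,  0.00095387, -0.00054336,
        0.00099399]), 'tau': array([ 4.54001420e-04, -4.31236982e+01, -2.44220191e+01,  7.16251647e-02,
        5.60610322e-02, -1.18129392e-04]), 'tool_pos': array([ 0.23755326, -0.46773048,  0.22605172]), 'ee_rot': array([-3.14006543e+00, -2.19218832e-04,  4.69791599e-01]), 'contact_force': array([-0.27514948, -0.77351614, -0.35746724]), 'wrist_torque': array([ 0.02085663, -0.06655185, -0.00348955]), 'width': 1.0023266766758985}
top {'K': [[373.284, 0.0, 319.017], [0.0, 373.284, 191.425], [0.0, 0.0, 1.0]], 'world_to_cam': [[0.007, -0.999, 0.051, 0.018], [0.984, 0.016, 0.18, -0.584], [-0.181, 0.049, 0.982, -0.691], [0.0, 0.0, 0.0, 1.0]]}
side {'K': [[380.694, 0.0, 324.443], [0.0, 380.694, 199.278], [0.0, 0.0, 1.0]], 'world_to_cam': [[0.832, -0.555, 0.005, -0.452], [0.403, 0.61, 0.682, -0.334], [-0.382, -0.566, 0.731, -0.499], [0.0, 0.0, 0.0, 1.0]]}
wrist {'K': [[351.003, 0.0, 318.251], [0.0, 351.003, 200.947], [0.0, 0.0, 1.0]], 'world_to_cam': [[0.453, -0.892, -0.001, -0.524], [0.848, 0.431, -0.309, 0.04], [0.276, 0.139, 0.951, -0.392], [0.0, 0.0, 0.0, 1.0]]}
```

View pics/top0.png

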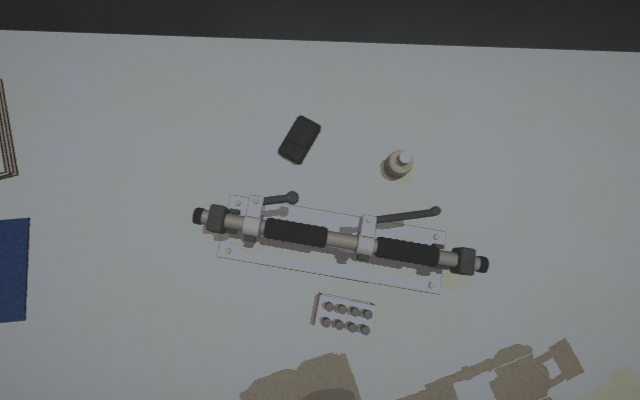

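View pics/side0.png

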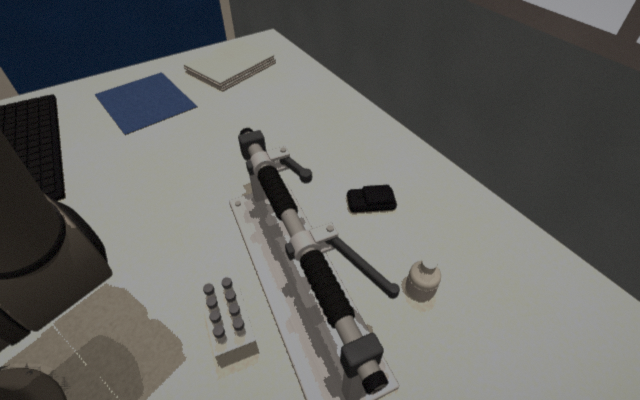

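The top view shows the brake lever running from its pivot near (368,219) to a round tip near (435,211). The release lever runs from (256,201) to (292,197), the bottle is at (399,163), the mouse at (300,140) and the rack at (345,314). Next I'll zoom in to measure these.

```bash
cat > h.py <<'E'
import numpy as np, cv2
from cell import arm, optics
def ray(m,u,v,z):
    K=m["K"];W=np.array(m["world_to_cam"]);R=W[:3,:3];t=W[:3,3]
    d=np.array([(u-K[0][2])/K[0][0],-(v-K[1][2])/K[1][1],-1.]);d=R.T@d;c=-R.T@t
    return c+d*(z-c[2])/d[2]
def depth_pt(m,u,v,dep):
    K=m["K"];W=np.array(m["world_to_cam"]);R=W[:3,:3];t=W[:3,3]
    p=np.array([(u-K[0][2])/K[0][0],-(v-K[1][2])/K[1][1],-1.])*dep
    return R.T@(p-t)
def proj(m,P):
    W=np.array(m["world_to_cam"]);p=W[:3,:3]@np.array(P)+W[:3,3];K=m["K"]
    return np.array([K[0][0]*p[0]/-p[2]+K[0][2],K[1][1]*-p[1]/-p[2]+K[1][2]])
E
python3 - <<'E'
import cv2
a=cv2.imread("pics/top0.png")[185:285,180:500]
a=cv2.convertScaleAbs(cv2.resize(a,None,fx=2.5,fy=2.5,interpolation=cv2.INTER_CUBIC),alpha=1.5)
cv2.imwrite("pics/topz.png",a)
a=cv2.imread("pics/side0.png")[110:400,220:460]
a=cv2.convertScaleAbs(cv2.resize(a,None,fx=2,fy=2,interpolation=cv2.INTER_CUBIC),alpha=1.5)
cv2.imwrite("pics/sidez.png",a)
E
```

```text
(no output)
```

View pics/topz.png

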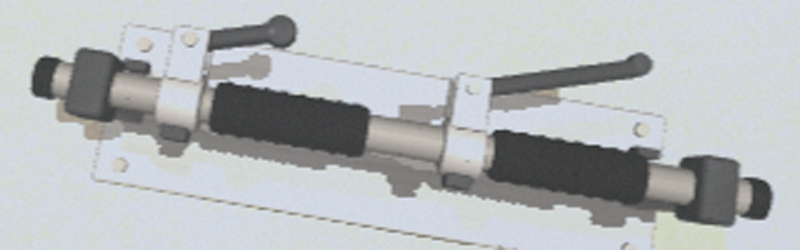

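View pics/sidez.png

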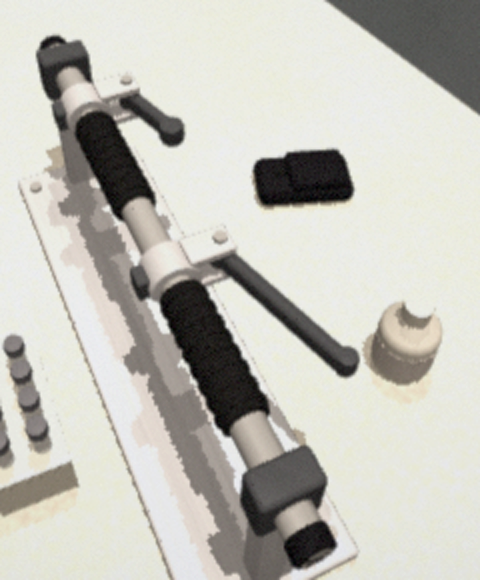

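Run:
```python
from h import *
m=optics.camera_model("top");ms=optics.camera_model("side");D=np.load("pics/top0.npy");DS=np.load("pics/side0.npy")
r=lambda u,v,z,mm=m:np.round(ray(mm,u,v,z),4)
L=r(198,215.8,.15);R=r(482.8,264.2,.15);print("bar",L,R,np.linalg.norm(L-R))
ax=(L-R)[:2]/np.linalg.norm((L-R)[:2]);yaw=np.arctan2(-ax[0],ax[1]);print("yaw",yaw,"centre",(L+R)/2)
for n,u,v,z in [("pivot",368.8,220.2,.166),("tip",436,211,.157),("relpiv",256,200.4,.166),("reltip",292.5,197,.157),("bottle",404,158,.085),("mouse",300,140,.032)]:
    P=r(u,v,z);d=np.median(D[int(v)-1:int(v)+2,int(u)-1:int(u)+2]);
    q=depth_pt(m,u,v,d);print(n,P,np.round(q,4))
side={"pivot":(220+220/2,110+237/2,.166),"tip":(220+346/2,110+359/2,.157),"relpiv":(220+126/2,110+79/2,.166)}
for n,(u,v,z) in side.items():
    d=np.median(DS[int(v)-1:int(v)+2,int(u)-1:int(u)+2]);print(n,"side",r(u,v,z,ms),np.round(depth_pt(ms,u,v,d),4))
# blade edges from top image: dark mask above light plate
im=cv2.imread("pics/top0.png",0)
for u in range(380,432,8):
    print(u,im[200:226,u].tolist())
```

```text
bar [0.521  0.2327 0.15  ] [ 0.4445 -0.2507  0.15  ] 0.489415784379703
yaw -0.15695241499041082 centre [ 0.48275 -0.009    0.15   ]
pivot [ 0.5155 -0.0531  0.166 ] [ 0.515  -0.0522  0.1711]
tip [ 0.5338 -0.1715  0.157 ] [ 0.5336 -0.1709  0.1586]
relpiv [0.5461 0.1352 0.166 ] [0.5454 0.1346 0.1706]
reltip [0.5543 0.075  0.157 ] [0.5541 0.075  0.1583]
bottle [ 0.6472 -0.1398  0.085 ] [ 0.6472 -0.1397  0.0852]
mouse [0.6965 0.0645 0.032 ] [0.6961 0.0645 0.0332]
pivot side [ 0.5181 -0.05    0.166 ] [ 0.5156 -0.0535  0.1714]
tip side [ 0.5334 -0.1719  0.157 ] [ 0.532  -0.1729  0.1599]
relpiv side [0.549  0.1415 0.166 ] [0.5461 0.1357 0.1713]
380 [143, 143, 142, 143, 143, 142, 143, 143, 141, 143, 143, 142, 143, 142, 141, 125, 56, 61, 62, 63, 63, 56, 53, 101, 99, 98]
388 [143, 143, 142, 142, 142, 142, 140, 142, 142, 142, 142, 142, 141, 141, 109, 57, 60, 61, 63, 63, 56, 52, 78, 99, 98, 101]
396 [143, 142, 142, 141, 144, 142, 143, 142, 141, 142, 141, 142, 139, 97, 58, 59, 63, 61, 60, 55, 52, 94, 103, 88, 98, 98]
404 [143, 142, 142, 141, 142, 141, 142, 143, 143, 143, 142, 138, 98, 56, 61, 62, 63, 62, 55, 57, 129, 141, 142, 141, 112, 123]
412 [142, 142, 142, 143, 143, 141, 143, 144, 143, 142, 139, 82, 56, 60, 61, 62, 60, 54, 60, 141, 142, 143, 142, 141, 142, 130]
420 [143, 143, 142, 143, 143, 142, 143, 143, 143, 139, 84, 57, 60, 61, 64, 60, 56, 61, 142, 142, 142, 142, 141, 142, 143, 142]
428 [142, 142, 142, 143, 142, 141, 142, 144, 140, 85, 57, 60, 62, 62, 61, 55, 60, 141, 142, 142, 143, 142, 143, 141, 141, 141]
```

```bash
python3 -m handwheel '0 0 -0.03 0 0 -0.0215 1;0 0 -0.03 0 0 -0.0215 1;0 0 -0.03 0 0 -0.0215 1;0 0 -0.03 0 0 -0.0215 1;0 0 -0.03 0 0 -0.0215 1;0 0 -0.03 0 0 -0.0215 1;0 0 -0.02 0 0 -0.0215 1;0 0 0 0 0 0 1;0 0 0 0 0 0 1;0 0 0 0 0 0 1' 30
cat > st.py <<'E'
from h import *
from scipy.spatial.transform import Rotation as Ro
s=arm.state();R=Ro.from_euler("xyz",s["ee_rot"]).as_matrix();p=s["tool_pos"]
X=np.array([.988,-.156,0]);fin=np.array([.5069,-.1424,.125])
print("t",s["clock"],"p",p.round(4),"rot",s["ee_rot"].round(4),"F",s["contact_force"].round(2),"w",s["width"].round(3),"Fx",round(float(s["contact_force"]@X),2))
d=p-fin;print("s",round(float(d@X),4),"lat",round(float(d@[.156,.988,0]),4),"yaw err",round(s["ee_rot"][2]-1.414,4))
for sv in (.075,.055):
    t=fin+sv*X;print("to s",sv,"tool units",(R.T@(t-p)/.25).round(4))
E
python3 st.py
```

```text
clock: 1.15
tool_pos: [0.2376, -0.4679, 0.2762]
ee_rot: [-3.141, -0.001, 1.413]
contact_force: [-0.1, -0.2, -0.4]
width: 0.174Traceback (most recent call last):
  File "st.py", line 5, in <module>
    print("t",s["clock"],"p",p.round(4),"rot",s["ee_rot"].round(4),"F",s["contact_force"].round(2),"w",s["width"].round(3),"Fx",round(float(s["contact_force"]@X),2))
                                                                                                       ^^^^^^^^^^^^^^^^
AttributeError: 'float' object has no attribute 'round'
```

```bash
sed -i 's/s\["width"\].round(3)/round(s["width"],3)/' st.py; python3 st.py
```

```text
t 1.15 p [ 0.2376 -0.4679  0.2762] rot [-3.1412e+00 -7.0000e-04  1.4127e+00] F [-0.15 -0.23 -0.44] w 0.174 Fx -0.11
s -0.2153 lat -0.3636 yaw err -0.0013
to s 0.075 tool units [1.4554 1.159  0.6056]
to s 0.055 tool units [1.4553 1.079  0.6056]
```

```bash
python3 -m handwheel '0.05 0.04 0 0 0 0 1;0.1 0.08 0 0 0 0 1;0.1 0.08 0 0 0 0 1;0.1 0.08 0 0 0 0 1;0.1 0.08 0 0 0 0 1;0.1 0.08 0 0 0 0 1;0.1 0.08 0 0 0 0 1;0.1 0.08 0 0 0 0 1;0.1 0.08 0 0 0 0 1;0.1 0.08 0 0 0 0 1' 
python3 -m handwheel '0.1 0.08 0 0 0 0 1;0.1 0.08 0 0 0 0 1;0.1 0.08 0 0 0 0 1;0.1 0.08 0 0 0 0 1;0.08 0.06 0 0 0 0 1;0.025 0.02 0 0 0 0 1;0 0 0 0 0 0 1;0 0 0 0 0 0 1' 
python3 st.py
```

```text
clock: 2.15
tool_pos: [0.4633, -0.2607, 0.2766]
ee_rot: [-3.142, -0.0, 1.415]
contact_force: [0.2, -0.9, -0.1]
width: 0.006
clock: 2.95
tool_pos: [0.58, -0.1538, 0.2766]
ee_rot: [-3.141, 0.0, 1.415]
contact_force: [0.0, -0.9, -0.7]
width: 0.002
t 2.95 p [ 0.58   -0.1538  0.2766] rot [-3.1410e+00  4.0000e-04  1.4151e+00] F [ 0.02 -0.89 -0.72] w 0.002 Fx 0.16
s 0.074 lat 0.0002 yaw err 0.0011
to s 0.075 tool units [-5.000e-04  4.700e-03  6.064e-01]
to s 0.055 tool units [-4.000e-04 -7.540e-02  6.064e-01]
```

```bash
python3 -m handwheel '0 0 0.1 0 0 0 1;0 0 0.1 0 0 0 1;0 0 0.1 0 0 0 1;0 0 0 0 0 0 1'
cat > look.py <<'E'
import sys
from h import *
o=[cv2.convertScaleAbs(optics.camera(n)[0][:,:,::-1],alpha=1.4) for n in ("side","wrist")]
cv2.imwrite(f"pics/{sys.argv[1]}.png",np.vstack([cv2.resize(a,(480,300)) for a in o]))
E
python3 look.py desc1
```

```text
clock: 3.35
tool_pos: [0.5779, -0.154, 0.1985]
ee_rot: [-3.135, -0.001, 1.414]
contact_force: [-0.1, -0.0, 0.0]
width: 0.005
```

View pics/desc1.png

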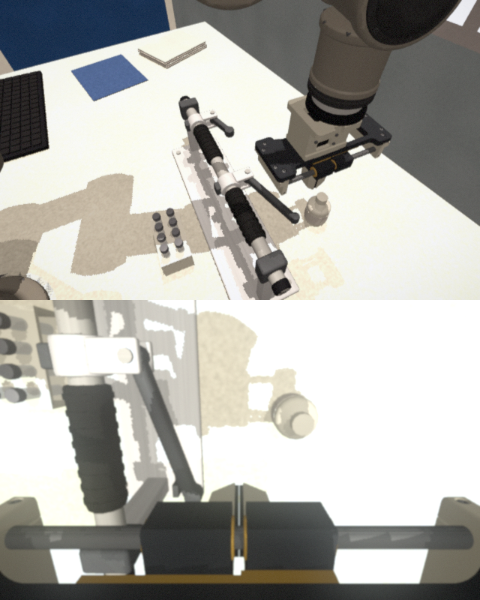

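Run:
```python
from h import *
p,d=optics.camera("side");m=optics.camera_model("side")
cv2.imwrite("pics/sz.png",cv2.convertScaleAbs(cv2.resize(p[120:300,330:540,::-1],None,fx=3.5,fy=3.2,interpolation=cv2.INTER_CUBIC),alpha=1.4))
v,u=np.mgrid[120:300,330:540];s=arm.state();tp=s["tool_pos"]
pts=np.array([depth_pt(m,a,b,d[b,a]) for a,b in zip(u.ravel(),v.ravel())]).reshape(180,210,3)
X=np.array([.988,-.156,0]);Y=np.array([.156,.988,0])
r=pts-tp;sx=r@X;sy=r@Y;h=r[...,2]
ok=(abs(sx)<.12)&(abs(sy)<.12)&(h>-.03)
for a in np.arange(-.11,.11,.01):
    k=ok&(sx>a)&(sx<a+.01)&(abs(sy)<.06)
    if k.sum()>5: print(round(a,2),k.sum(),"minh",np.percentile(h[k],2).round(4),"sy",np.percentile(sy[k],[2,98]).round(3))
```

```text
-0.1 777 minh 0.09 sy [-0.037  0.033]
-0.09 944 minh 0.0672 sy [-0.037  0.034]
-0.08 594 minh 0.0816 sy [-0.037  0.034]
-0.07 464 minh 0.0805 sy [-0.031  0.025]
-0.06 2024 minh 0.0828 sy [-0.031  0.026]
-0.05 1070 minh 0.0819 sy [-0.037  0.033]
-0.04 1938 minh 0.0707 sy [-0.036  0.029]
-0.03 1413 minh 0.0705 sy [-0.036  0.029]
-0.02 1265 minh 0.0152 sy [-0.038 -0.002]
-0.01 895 minh 0.0098 sy [-0.04 -0.01]
-0.0 836 minh 0.008 sy [-0.039 -0.01 ]
0.01 462 minh 0.0177 sy [-0.037 -0.011]
0.02 269 minh 0.0723 sy [-0.037 -0.019]
0.03 118 minh 0.081 sy [-0.031 -0.019]
0.04 145 minh 0.0791 sy [-0.031 -0.019]
0.05 141 minh 0.079 sy [-0.031 -0.019]
0.06 413 minh 0.0808 sy [-0.036  0.003]
0.07 746 minh 0.0672 sy [-0.037  0.022]
0.08 388 minh 0.073 sy [-0.037  0.015]
0.09 79 minh 0.0949 sy [-0.036  0.02 ]
```

View pics/sz.png

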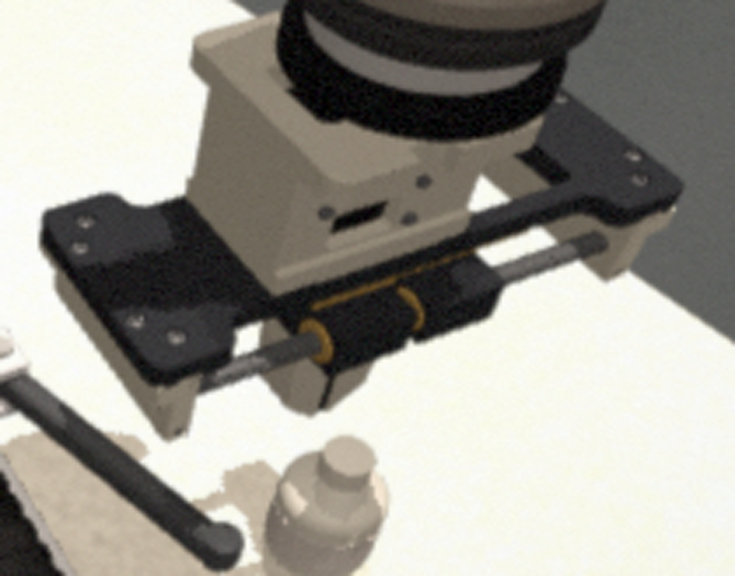

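The side view shows the shut fingers clear of the lever, with the bottle below them. By depth, the gripper body's underside is 67 mm above the TCP, so with the TCP at z≈0.129 it clears the grip by about 28 mm. Next move is to lower the tool.

```bash
python3 -m handwheel '0 0 0.07 0 0 0 1;0 0 0.07 0 0 0 1;0 0 0.07 0 0 0 1;0 0 0.06 0 0 0 1;0 0 0.02 0 0 0 1;0 0 0 0 0 0 1;0 0 0 0 0 0 1;0 0 0 0 0 0 1'; python3 st.py; python3 look.py desc2
```

```text
clock: 4.3
tool_pos: [0.5812, -0.1539, 0.1305]
ee_rot: [3.139, 0.001, 1.415]
contact_force: [-0.2, -0.1, 0.1]
width: 0.006
t 4.3 p [ 0.5812 -0.1539  0.1305] rot [3.1393e+00 6.0000e-04 1.4154e+00] F [-0.21 -0.08  0.1 ] w 0.006 Fx -0.2
s 0.0752 lat 0.0002 yaw err 0.0014
to s 0.075 tool units [-0.0008 -0.0006  0.0222]
to s 0.055 tool units [-0.0007 -0.0806  0.022 ]
```

View pics/desc2.png

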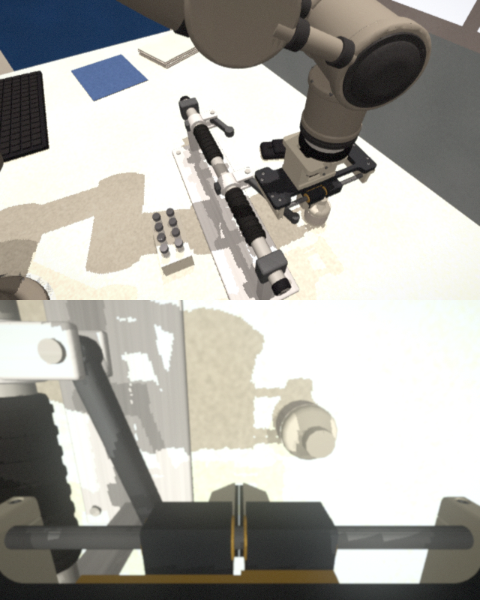

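```bash
python3 -m handwheel '0 -0.02 0 0 0 0 1;0 -0.02 0 0 0 0 1;0 -0.02 0 0 0 0 1;0 -0.02 0 0 0 0 1;0 0 0 0 0 0 1;0 0 0 0 0 0 1'; python3 st.py;  python3 -m handwheel '0 -0.01 0 0 0 0 1;0 -0.01 0 0 0 0 1;0 -0.01 0 0 0 0 1;0 -0.01 0 0 0 0 1;0 0 0 0 0 0 1'; python3 st.py
```

```text
clock: 5.0
tool_pos: [0.5607, -0.1506, 0.1294]
ee_rot: [3.141, 0.0, 1.415]
contact_force: [-0.7, -0.4, -0.5]
width: 0.002
t 5.0 p [ 0.5607 -0.1506  0.1294] rot [3.1413e+00 1.0000e-04 1.4153e+00] F [-0.73 -0.39 -0.45] w 0.002 Fx -0.66
s 0.0544 lat 0.0003 yaw err 0.0013
to s 0.075 tool units [-0.0014  0.0823  0.0174]
to s 0.055 tool units [-0.0013  0.0023  0.0174]
clock: 5.5
tool_pos: [0.5511, -0.1492, 0.1295]
ee_rot: [3.14, 0.0, 1.415]
contact_force: [4.2, -1.0, 0.3]
width: 0.005
t 5.5 p [ 0.5511 -0.1492  0.1295] rot [3.1403e+00 5.0000e-04 1.4154e+00] F [ 4.23 -0.99  0.31] w 0.005 Fx 4.33
s 0.0447 lat 0.0001 yaw err 0.0014
to s 0.075 tool units [-0.0007  0.1211  0.0183]
to s 0.055 tool units [-0.0006  0.0411  0.0182]
```

```bash
python3 -m handwheel '0 -0.01 0 0 0 0 1;0 -0.01 0 0 0 0 1;0 -0.01 0 0 0 0 1;0 -0.01 0 0 0 0 1;0 -0.01 0 0 0 0 1;0 -0.01 0 0 0 0 1;0 -0.01 0 0 0 0 1;0 -0.01 0 0 0 0 1;0 0 0 0 0 0 1'; python3 st.py;  python3 -m handwheel '0 -0.004 0 0 0 0 1;0 -0.004 0 0 0 0 1;0 0 0 0 0 0 1'; python3 st.py
```

```text
clock: 6.4
tool_pos: [0.5317, -0.1467, 0.1297]
ee_rot: [3.139, 0.001, 1.415]
contact_force: [6.2, -4.8, -0.8]
width: 0.005
t 6.4 p [ 0.5317 -0.1467  0.1297] rot [3.1390e+00 1.4000e-03 1.4154e+00] F [ 6.2  -4.84 -0.82] w 0.005 Fx 6.88
s 0.0252 lat -0.0004 yaw err 0.0014
to s 0.075 tool units [0.0014 0.1992 0.0191]
to s 0.055 tool units [0.0015 0.1192 0.0189]
clock: 6.7
tool_pos: [0.53, -0.1466, 0.1297]
ee_rot: [3.139, 0.002, 1.415]
contact_force: [6.7, -4.8, -0.0]
width: 0.007
t 6.7 p [ 0.53   -0.1466  0.1297] rot [3.1386e+00 1.7000e-03 1.4154e+00] F [ 6.7  -4.83 -0.04] w 0.007 Fx 7.37
s 0.0235 lat -0.0006 yaw err 0.0014
to s 0.075 tool units [0.0021 0.2061 0.0193]
to s 0.055 tool units [0.0022 0.1261 0.0191]
```

```bash
for i in 1; do python3 -m handwheel '0 -0.004 0 0 0 0 1;0 -0.004 0 0 0 0 1;0 0 0 0 0 0 1'; python3 st.py|head -2;  python3 -m handwheel '0 -0.004 0 0 0 0 1;0 0 0 0 0 0 1'; python3 st.py|head -2; python3 -m handwheel '0 -0.004 0 0 0 0 1;0 0 0 0 0 0 1'; python3 st.py|head -2; done
```

```text
clock: 7.0
tool_pos: [0.5282, -0.1465, 0.1297]
ee_rot: [3.138, 0.002, 1.415]
contact_force: [7.1, -5.3, -1.0]
width: 0.008
t 7.0 p [ 0.5282 -0.1465  0.1297] rot [3.1383e+00 1.9000e-03 1.4154e+00] F [ 7.08 -5.32 -0.98] w 0.008 Fx 7.82
s 0.0216 lat -0.0007 yaw err 0.0014
clock: 7.2
tool_pos: [0.5273, -0.1464, 0.1297]
ee_rot: [3.138, 0.002, 1.415]
contact_force: [6.7, -5.6, -1.6]
width: 0.008
t 7.2 p [ 0.5273 -0.1464  0.1297] rot [3.1381e+00 2.0000e-03 1.4153e+00] F [ 6.68 -5.59 -1.59] w 0.008 Fx 7.47
s 0.0207 lat -0.0008 yaw err 0.0013
clock: 7.4
tool_pos: [0.5264, -0.1463, 0.1297]
ee_rot: [3.138, 0.002, 1.415]
contact_force: [7.8, -6.3, -2.3]
width: 0.005
t 7.4 p [ 0.5264 -0.1463  0.1297] rot [3.1378e+00 2.1000e-03 1.4152e+00] F [ 7.8  -6.32 -2.28] w 0.005 Fx 8.69
s 0.0199 lat -0.0008 yaw err 0.0012
```

```bash
python3 -m handwheel '0 -0.004 0 0 0 0 1;0 0 0 0 0 0 1'; python3 st.py|head -2;python3 -m handwheel '0 -0.004 0 0 0 0 1;0 0 0 0 0 0 1'; python3 st.py|head -2; python3 look.py in1
```

```text
clock: 7.6
tool_pos: [0.5262, -0.1463, 0.1298]
ee_rot: [3.136, 0.002, 1.415]
contact_force: [9.0, -6.0, -1.8]
width: 0.004
t 7.6 p [ 0.5262 -0.1463  0.1298] rot [3.1359e+00 2.2000e-03 1.4152e+00] F [ 9.03 -6.01 -1.84] w 0.004 Fx 9.86
s 0.0197 lat -0.0009 yaw err 0.0012
clock: 7.8
tool_pos: [0.5261, -0.1463, 0.1299]
ee_rot: [3.134, 0.002, 1.415]
contact_force: [12.9, -7.5, -5.1]
width: 0.004
t 7.8 p [ 0.5261 -0.1463  0.1299] rot [3.1339e+00 2.3000e-03 1.4150e+00] F [12.94 -7.49 -5.08] w 0.004 Fx 13.95
s 0.0195 lat -0.0009 yaw err 0.001
```

View pics/in1.png

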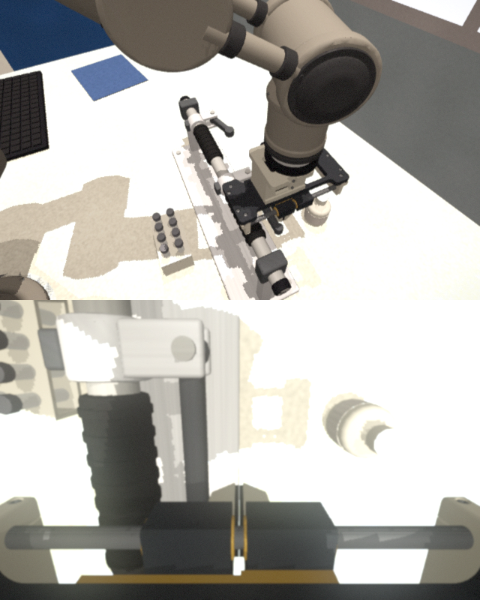

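The wrist view shows the blade (185–210, 380–500) parallel to the grip. The finger stopped advancing while the force rose from 8 to 14 N, so this is the stop, at s≈19.5 mm where 19 was expected. Now I'll let it spring right back out.

```bash
python3 -m handwheel '0 0.02 0 0 0 0 1;0 0.02 0 0 0 0 1;0 0.02 0 0 0 0 1;0 0.02 0 0 0 0 1;0 0.02 0 0 0 0 1;0 0.02 0 0 0 0 1;0 0.02 0 0 0 0 1;0 0.02 0 0 0 0 1;0 0.02 0 0 0 0 1;0 0.02 0 0 0 0 1';python3 -m handwheel '0 0 0 0 0 0 1;0 0 0 0 0 0 1;0 0 0 0 0 0 1'; python3 st.py;  python3 look.py out1
```

```text
clock: 8.9
tool_pos: [0.5725, -0.1526, 0.129]
ee_rot: [-3.141, 0.0, 1.415]
contact_force: [0.1, 0.1, -0.5]
width: 0.007
clock: 9.2
tool_pos: [0.5723, -0.1524, 0.1291]
ee_rot: [-3.141, 0.0, 1.415]
contact_force: [-0.2, -0.8, -0.5]
width: 0.008
t 9.2 p [ 0.5723 -0.1524  0.1291] rot [-3.1412e+00  1.0000e-04  1.4154e+00] F [-0.16 -0.81 -0.47] w 0.008 Fx -0.03
s 0.0662 lat 0.0003 yaw err 0.0014
to s 0.075 tool units [-0.0014  0.0353  0.0166]
to s 0.055 tool units [-0.0013 -0.0447  0.0166]
```

View pics/out1.png

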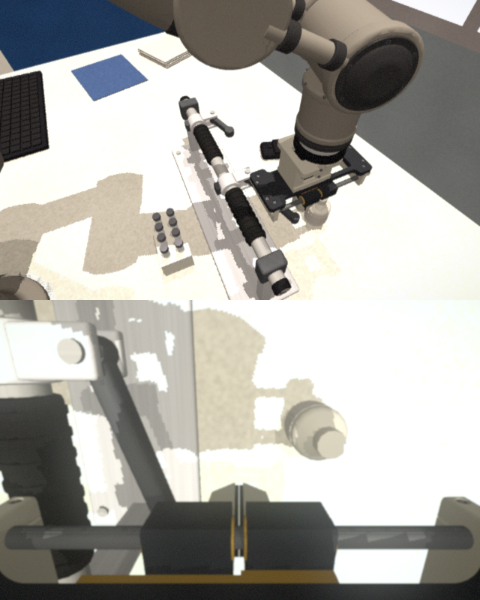

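The lever is back at its out angle, with no contact force on the finger. Now the second press.

```bash
python3 -m handwheel '0 -0.02 0 0 0 0 1;0 -0.02 0 0 0 0 1;0 -0.01 0 0 0 0 1;0 -0.01 0 0 0 0 1;0 -0.01 0 0 0 0 1;0 -0.01 0 0 0 0 1;0 -0.01 0 0 0 0 1;0 -0.01 0 0 0 0 1;0 -0.01 0 0 0 0 1;0 -0.01 0 0 0 0 1';python3 -m handwheel '0 -0.01 0 0 0 0 1;0 -0.01 0 0 0 0 1;0 -0.01 0 0 0 0 1;0 -0.01 0 0 0 0 1;0 -0.01 0 0 0 0 1;0 -0.004 0 0 0 0 1;0 -0.004 0 0 0 0 1;0 -0.004 0 0 0 0 1;0 0 0 0 0 0 1';python3 st.py; python3 -m handwheel '0 -0.004 0 0 0 0 1;0 -0.004 0 0 0 0 1;0 0 0 0 0 0 1;0 0 0 0 0 0 1'; python3 st.py
```

```text
clock: 10.3
tool_pos: [0.5433, -0.1481, 0.1295]
ee_rot: [3.14, 0.001, 1.415]
contact_force: [5.2, -3.0, 0.1]
width: 0.005
clock: 11.2
tool_pos: [0.5287, -0.1465, 0.1297]
ee_rot: [3.138, 0.002, 1.415]
contact_force: [7.0, -5.2, -0.5]
width: 0.008
t 11.2 p [ 0.5287 -0.1465  0.1297] rot [3.1382e+00 1.9000e-03 1.4154e+00] F [ 7.03 -5.23 -0.53] w 0.008 Fx 7.76
s 0.0222 lat -0.0007 yaw err 0.0014
to s 0.075 tool units [0.0025 0.2114 0.0195]
to s 0.055 tool units [0.0026 0.1314 0.0192]
clock: 11.6
tool_pos: [0.527, -0.1464, 0.1297]
ee_rot: [3.138, 0.002, 1.415]
contact_force: [7.7, -5.8, -1.4]
width: 0.003
t 11.6 p [ 0.527  -0.1464  0.1297] rot [3.1378e+00 2.0000e-03 1.4153e+00] F [ 7.7  -5.84 -1.42] w 0.003 Fx 8.52
s 0.0204 lat -0.0008 yaw err 0.0013
to s 0.075 tool units [0.003  0.2183 0.0196]
to s 0.055 tool units [0.0031 0.1383 0.0193]
```

```bash
python3 -m handwheel '0 -0.004 0 0 0 0 1;0 -0.004 0 0 0 0 1;0 -0.003 0 0 0 0 1;0 0 0 0 0 0 1;0 0 0 0 0 0 1'; python3 st.py
```

```text
clock: 12.1
tool_pos: [0.5261, -0.1464, 0.1299]
ee_rot: [3.134, 0.002, 1.415]
contact_force: [13.0, -6.6, -4.7]
width: 0.003
t 12.1 p [ 0.5261 -0.1464  0.1299] rot [3.1336e+00 2.3000e-03 1.4150e+00] F [13.   -6.63 -4.72] w 0.003 Fx 13.88
s 0.0195 lat -0.0009 yaw err 0.001
to s 0.075 tool units [0.0035 0.2218 0.0213]
to s 0.055 tool units [0.0036 0.1418 0.0207]
```

```bash
python3 -m handwheel '0 0 0 0 0 0 1;0 0 0 0 0 0 1;0 0 0 0 0 0 1'; python3 st.py|head -2; python3 look.py in2
python3 - <<'E'
from h import *
p,_=optics.camera("top");a=cv2.imread("pics/top0.png");b=p[:,:,::-1]
cv2.imwrite("pics/top2.png",b)
E
```

```text
clock: 12.4
tool_pos: [0.5261, -0.1464, 0.1299]
ee_rot: [3.134, 0.002, 1.415]
contact_force: [13.4, -6.2, -5.7]
width: 0.005
t 12.4 p [ 0.5261 -0.1464  0.1299] rot [3.1336e+00 2.3000e-03 1.4150e+00] F [13.38 -6.25 -5.71] w 0.005 Fx 14.2
s 0.0195 lat -0.0009 yaw err 0.001
```

View pics/in2.png

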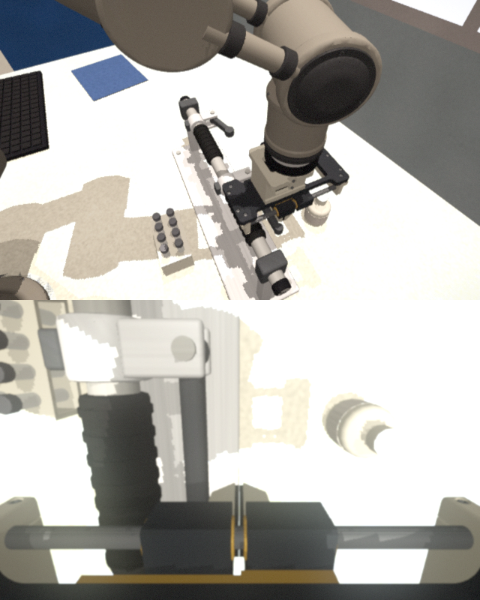

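View pics/top2.png

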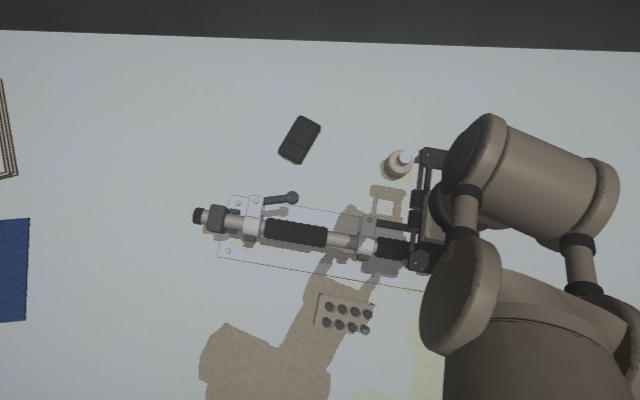

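The second press matches the first: the blade is parallel to the grip, with the same finger position and force. The short lever (292,197), bottle (399,163), mouse (300,140) and rack (345,314) are where they were at the start. Handing in.

```bash
python3 -c "
from cell import arm
print(arm.job_done())"; python3 st.py|head -2
```

```text
the job is handed in; nothing more can be done
None
the job is handed in; nothing more can be done
```

The brake check is done: I pressed the longer lever to its stop, let it spring fully out, then pressed it to the stop again. I handed the job in at about 12.5 s with the lever still held there. I pushed with the back of one shut finger only.

- **Stop reached:** both presses ended at the same finger position, within about 0.1 mm, while the push force rose from about 8 N to 14 N. The wrist camera shows the blade parallel to the grip.
- **Full release:** between presses the finger backed well clear, the contact force was about zero, and the wrist picture showed the lever back at its out angle.
- **Left alone:** in the last top view, the shorter lever, bottle, mouse and rack look unmoved. By depth measurement the gripper body stayed about 28 mm above the grip, and no unexpected contact force appeared.
- **Sideways force:** besides the push there was up to about 7 N sideways and 6 N vertical at the finger, which I take to be friction on the blade. The position stayed steady while holding.

I judged the lever's angle from the pictures and the force, as there is no direct reading of it. No check failed or disagreed.

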